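# Start the test of the shortest connector

## Robot

A 6-joint arm with a two-finger parallel gripper is mounted at the origin on a cart in front of the work surface, level with it; the furniture and walls round the work are solid. World frame = base frame: x ahead of the robot, y to its left, z up, the work surface at z = 0. Lengths are in m, angles in rad, forces in N, time in s.
With the tool pointing down it reaches from about 0.3 to 0.875 m from the base axis. Payload 6.4 kg.
Tool frame: the origin (TCP) lies between the finger pads; the fingertips stand tip_extent ahead of it and the grasp point (between the pads) lies 5 mm behind it (tip_extent is the distance from the TCP to the fingertips, in m); z points along the fingers, y is the direction in which the jaws open and shut (so a half turn about z gives the same grasp; the last joint's range is limited). The gripper opens to 85 mm and grips with 20 to 120 N. Pads are 22 mm wide; open, the fingers measure 114 mm over their backs; the gripper's body (76 mm by 85 mm) begins 54 mm behind the grasp point. The pads swing forward as they close: fully open they stand 13 mm farther back than shut.
Start: joints at [1.076, 0.181, 1.607, -0, 1.354, -0.206], TCP at [0.164, 0.551, 0.245] pointing down, gripper open.
Joint ranges: [-2.99, 2.99], [-0.89, 2.07], [0.3, 2.58], [-1.14, 4.28], [0, 2.63], [-3.12, 3.12]. Speed limits (rad/s): [2.57, 2.57, 3.01, 3.14, 3.14, 3.14].

## Interface

Orientations are given as a unit quaternion [w, x, y, z].
In Python, from bench import * gives the robot as it stands.
- The arm moves only by the shell command python3 -m jog 'ROWS'. ROWS is JSON, a list of rows, each a list of 3 entries, a list of its own where there are three numbers: the shift along the tool's x, y, z in mm, then the turn, a rotation vector about the tool's x, y, z in rad, then the opening, from 0 (shut) to 1 (fully open). A call has 1 to 20 rows; each row is the pose to reach, as a shift and turn from the pose measured when the call began, along the tool's axes at that moment; what a row does not reach only later rows make up. A row lasts 1/12 s, in which the tool goes at most 41.7 mm and 7.16 degrees, less where a joint would pass 70% of its speed; a pose out of reach is approached as far as the arm can. A call with a gripper value outside its range is refused whole. The fingers move at their own pace and stop on an object; the grip force is fixed at half the most. Time passes only in rows, so rows that repeat a pose let the fingers close. It gives the time, the measured TCP pose, the force and the opening at its end, in the units of the state.
- get_obs(): the state, without advancing time (a new reading comes with each control period).
- camera(name): name is "side" or "top"; returns (picture, depth): 420x560x3 uint8, red, green, blue; 420x560 float32, m along the optical axis (not along the pixel's ray), 0 where there is no reading.
- get_calibration(name): a dict with "fx", "fy", "cx", "cy" (pixels), "k1" (the pictures are not rectified: a ray, as slopes to the right and down, at radius r is drawn at 1 + k1 r^2 times it, then the intrinsics apply), "world_from_camera" (4x4, takes a point from camera to world coordinates). Camera axes: x right, y down, z forward; pixel columns grow to the right and rows downward; lengths in m; the calibration is good to about 2 mm. A picture is of the moment at which its call begins. get_calibration takes no time and is no camera call.
- hand_in(): hands the job in, once; it reports no verdict.
The state is a dict: "time_s": time; "q": joint angles; "dq": joint speeds; "joint_efforts": joint torques, N m; "eef_pos": TCP position; "eef_rot": TCP orientation; "wrist_force": force on the tool from outside, world axes, zero at the start; "torque": the same for the moment, N m; "opening": opening from 0.0 (shut) to 1.0 (fully open).
Only numpy, scipy, OpenCV 4.12 (cv2) and the standard library are available. Lean on these libraries where they do the work, as an engineer would, in place of code of your own. Each camera call takes 0.05 s, during which the arm holds its last target.

## Task

Three connectors lie in the nests of the connector tester, each with its own test key straight in front of it. With the fingertips, gently press the key of the shortest connector all the way down, keep it down for about a second, then let it come up and draw the arm clear. Do not press the other keys, and leave the connectors and everything else on the bench where they are.

Things in the scene. Friction and masses are not known exactly. Their poses are not given: they have to be found in the camera images.
- tester: the connector tester: a dark steel box with a grey top, 116 (x) x 224 (y) x 40 mm high, fixed on the bench, top level. Origin: centre of its underside; its x points away from its operator to the row of nests, its y to the left along the row, z up. Three equal stations 72 mm apart along y (left +72, middle 0, right -72 mm), each a key in the front row (x = -28 mm) and straight behind it a nest (x = +26 mm), joined by a thin dark line on the top
- key_left (a joint): travel of the left station's test key in m: 0 up, 0.008 fully down (stop). A spring key: it starts to move at 1.5 N, takes 5 N to go fully down, and comes back up when let go. It counts as pressed from 0.0055 (about 4 N)
- key_left_top (a point): centre of the top face of the left key: a round plain grey cap 24 mm across, top 24 mm above the tester's top when up and 16 mm when down, in a dark round collar 40 mm across and 12 mm high. Moves with the key
- nest_left (a point): centre of the floor of the left nest, on the tester's top: a low black frame, inside 21 x 46 mm, 5 mm high; one connector lies loose in it
- key_middle (a joint): travel of the middle station's test key in m: 0 up, 0.008 fully down (stop). A spring key: it starts to move at 1.5 N, takes 5 N to go fully down, and comes back up when let go. It counts as pressed from 0.0055 (about 4 N)
- key_middle_top (a point): centre of the top face of the middle key: a round plain grey cap 24 mm across, top 24 mm above the tester's top when up and 16 mm when down, in a dark round collar 40 mm across and 12 mm high. Moves with the key
- nest_middle (a point): centre of the floor of the middle nest, on the tester's top: a low black frame, inside 21 x 46 mm, 5 mm high; one connector lies loose in it
- key_right (a joint): travel of the right station's test key in m: 0 up, 0.008 fully down (stop). A spring key: it starts to move at 1.5 N, takes 5 N to go fully down, and comes back up when let go. It counts as pressed from 0.0055 (about 4 N)
- key_right_top (a point): centre of the top face of the right key: a round plain grey cap 24 mm across, top 24 mm above the tester's top when up and 16 mm when down, in a dark round collar 40 mm across and 12 mm high. Moves with the key
- nest_right (a point): centre of the floor of the right nest, on the tester's top: a low black frame, inside 21 x 46 mm, 5 mm high; one connector lies loose in it
- short_connector: loose white plastic connector housing with 4 openings, 22 mm long along its y, 17 mm wide, 12 mm high, lying in one of the nests (which one varies), its y along the row. Origin: centre of its underside. Must stay where it lies
- middle_connector: loose white plastic connector housing with 6 openings, 31 mm long along its y, 17 mm wide, 12 mm high, lying in one of the nests (which one varies), its y along the row. Origin: centre of its underside. Must stay where it lies
- long_connector: loose black plastic connector housing with 8 openings, 40 mm long along its y, 17 mm wide, 12 mm high, lying in one of the nests (which one varies), its y along the row. Origin: centre of its underside. Must stay where it lies
- relay: loose bystander, to be left alone: plug-in relay, 22 x 28 x 38 mm, standing right of the tester. Origin: centre of its underside
- motor: loose bystander, to be left alone: small electric motor, 82 x 41 x 26 mm, lying left of the tester. Origin: centre of its underside
- cutters: loose bystander, to be left alone: side cutters with red handles, 130 x 52 x 11 mm, lying flat right of the tester. Origin: centre of its underside

How it is judged:
By the outcome, as a careful person would: the job done as asked, in the order asked, and still so for the second after the job is handed in, with the robot touching nothing.
It also fails if it takes over 32 s, if anything falls off the work surface, if the arm or the gripper's body presses on something with over 40 N, if the wrist force passes 120 N, or if a joint passes its speed limit or range.

## Working session

There is one attempt and no reset: what is moved stays moved. The work goes in short steps, Python scripts to look and compute and a shell command to move; the robot and the scene stay as the last step left them, time stands still between calls to the robot, and variables do not carry over. Pictures are saved under pics/ and viewed, and the job is handed in when it is done.

```bash
mkdir -p pics
python3 - <<'E'
from bench import *
import cv2,numpy as np
o=get_obs();print({k:np.round(v,3) for k,v in o.items()})
try: print(tip_extent)
except Exception as e: print(e)
for n in("top","side"):
    p,d=camera(n);cv2.imwrite(f"pics/{n}1.png",p[:,:,::-1]);np.savez(f"{n}1.npz",p=p,d=d);print(n,get_calibration(n))
E
```

```text
{'time_s': np.float64(0.0), 'q': array([ 1.076,  0.182,  1.608, -0.   ,  1.354, -0.206]), 'dq': array([ 0.002,  0.001, -0.   , -0.001, -0.001, -0.001]), 'joint_efforts': array([-1.0000e-03, -4.4486e+01, -3.5134e+01, -0.0000e+00,  9.0000e-03,
       -0.0000e+00]), 'eef_pos': array([0.163, 0.551, 0.244]), 'eef_rot': array([-0.   ,  0.144,  0.99 , -0.001]), 'wrist_force': array([ 0.04 ,  0.185, -0.392]), 'torque': array([ 0.023, -0.037, -0.088]), 'opening': np.float64(1.0)}
0.014
top {'fx': 423.04805671527, 'fy': 423.04805671527, 'cx': 278.5429810793192, 'cy': 219.1944460071922, 'k1': -0.032076951443348975, 'world_from_camera': array([[-0.01419214, -0.98784584,  0.15478753,  0.36850932],
       [-0.99989791,  0.01376459, -0.00383366, -0.09383719],
       [ 0.00165647, -0.15482614, -0.98794034,  1.00294926],
       [ 0.        ,  0.        ,  0.        ,  1.        ]])}
side {'fx': 410.31131623757443, 'fy': 410.31131623757443, 'cx': 283.10226749833214, 'cy': 207.37592357730531, 'k1': -0.002608061784055576, 'world_from_camera': array([[ 0.99129283, -0.03626296,  0.12658409,  0.41825631],
       [-0.13073427, -0.38580504,  0.91327051, -0.98416058],
       [ 0.01571888, -0.92186738, -0.38718658,  0.45363394],
       [ 0.        ,  0.        ,  0.        ,  1.        ]])}
```

View pics/top1.png

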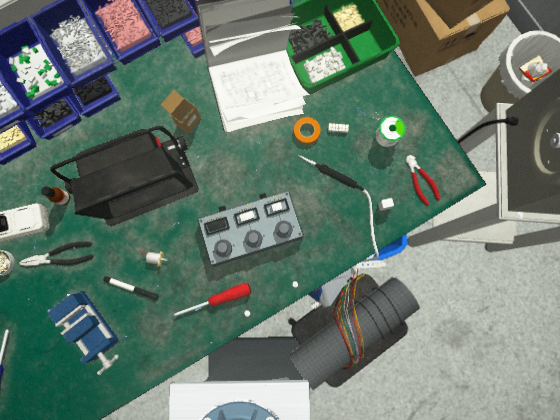

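View pics/side1.png

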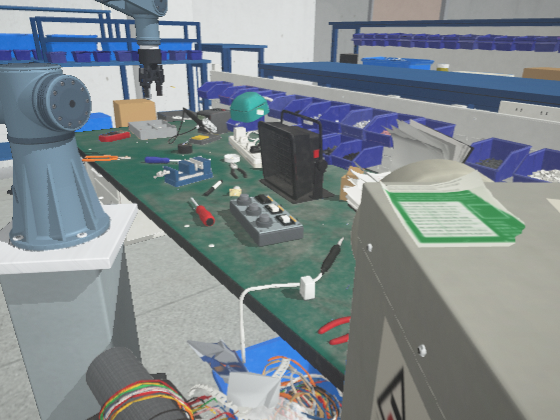

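The top view shows the tester around (250,228), with its keys at about (222,248), (254,238) and (283,229), and its nests behind at (216,225), (246,216) and (276,207). I'll enlarge it and measure.

```bash
cat > h.py <<'E'
import numpy as np,cv2
from bench import get_calibration
def plane(n,uv,z):
    c=get_calibration(n);T=np.array(c["world_from_camera"]);K=np.array([[c["fx"],0,c["cx"]],[0,c["fy"],c["cy"]],[0,0,1]])
    s=cv2.undistortPoints(np.array(uv,float).reshape(-1,1,2),K,np.array([c["k1"],0,0,0.]))[:,0]
    d=np.c_[s,np.ones(len(s))]@T[:3,:3].T;o=T[:3,3]
    return o+d*((z-o[2])/d[:,2])[:,None]
def proj(n,X):
    c=get_calibration(n);T=np.linalg.inv(np.array(c["world_from_camera"]));K=np.array([[c["fx"],0,c["cx"]],[0,c["fy"],c["cy"]],[0,0,1]])
    return cv2.projectPoints(np.array(X,float).reshape(-1,1,3),cv2.Rodrigues(T[:3,:3])[0],T[:3,3],K,np.array([c["k1"],0,0,0.]))[0][:,0]
E
python3 - <<'E'
import numpy as np,cv2
for n,(a,b,w,h) in {"top":(190,180,125,92),"side":(220,180,90,68)}.items():
    p=np.load(n+"1.npz")["p"][b:b+h,a:a+w,::-1]
    f=6 if n=="top" else 8
    cv2.imwrite(f"pics/{n}_z.png",cv2.resize(p,None,fx=f,fy=f,interpolation=cv2.INTER_CUBIC))
E
```

```text
(no output)
```

View pics/top_z.png

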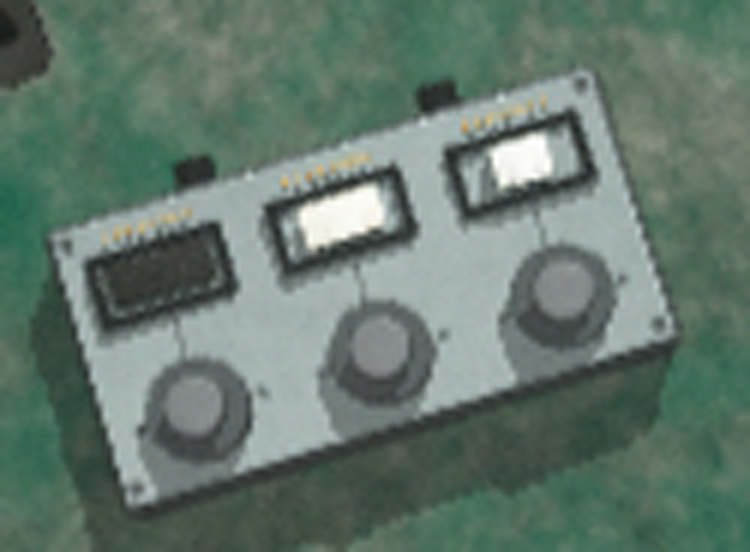

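View pics/side_z.png

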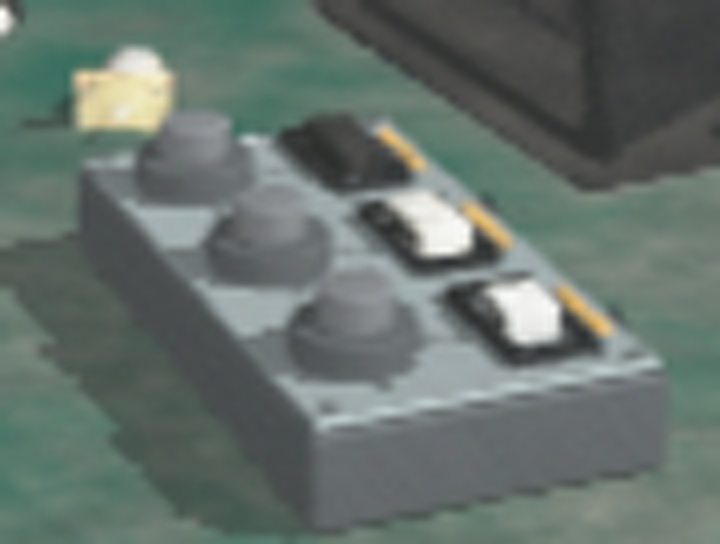

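The right nest holds the shortest connector: its white block is about 60 px long in the zoom, against about 85 for the middle one and about 110 for the black one on the left. The right key cap is at about (569,283) in the zoomed top view. Next I'll work out its position from both views.

Run:
```python
from h import *
from bench import *
from scipy.spatial.transform import Rotation as R
f=lambda q,a,b,s:(np.array(q,float)+.5)/s-.5+[a,b]
caps=plane("top",f([(193,404),(379,345),(568,283)],190,180,6),.064);print("caps top\n",caps.round(4))
cs=plane("side",f([(202,126),(275,201),(363,288)],220,180,8),.064);print("caps side\n",cs.round(4))
co=plane("top",f([(52,237),(590,68),(678,333),(128,508)],190,180,6),.04);print("corners\n",co.round(4))
print("centre",co.mean(0),"len",np.linalg.norm(co-np.roll(co,1,0),axis=1))
ux=((co[0]+co[1])-(co[2]+co[3]))[:2];a=np.arctan2(ux[1],ux[0]);uy=((co[0]+co[3])-(co[1]+co[2]))[:2];b=np.arctan2(-uy[0],uy[1]);cyaw=np.arctan2(-(caps[0]-caps[2])[0],(caps[0]-caps[2])[1])
print("yaw",a,b,cyaw)
y=b;M=np.array([[np.cos(y),-np.sin(y)],[np.sin(y),np.cos(y)]])
for k in(72,0,-72): print("key pred",k,co.mean(0)[:2]+M@[-.028,k/1000])
for n in("top","side"):
    d=np.load(n+"1.npz")["d"]
    for X in caps: 
        u=proj(n,X).ravel();print(n,u.round(1),d[int(round(u[1])),int(round(u[0]))])
    c=get_calibration(n);T=np.array(c["world_from_camera"]);print([((np.linalg.inv(T)@[*X,1])[2]).round(4) for X in caps])
o=get_obs();q=o["eef_rot"];r=R.from_quat([q[1],q[2],q[3],q[0]]);print(r.as_matrix().round(3),o["eef_pos"])
```

```text
caps top
 [[ 0.455   0.0297  0.064 ]
 [ 0.476  -0.0393  0.064 ]
 [ 0.4983 -0.11    0.064 ]]
caps side
 [[ 0.4561  0.0254  0.064 ]
 [ 0.4757 -0.0412  0.064 ]
 [ 0.4969 -0.1101  0.064 ]]
corners
 [[ 0.5222  0.0876  0.04  ]
 [ 0.5857 -0.1203  0.04  ]
 [ 0.4818 -0.1521  0.04  ]
 [ 0.4181  0.0573  0.04  ]]
centre [ 0.50195137 -0.0319093   0.04      ] len [0.10845141 0.21739434 0.1087064  0.21886583]
yaw 0.2898681862490978 0.29585276419092515 0.3007624385941556
key pred 72 [0.45417585 0.02879902]
key pred 0 [ 0.47516786 -0.04007286]
key pred -72 [ 0.49615987 -0.10894474]
top [221.7 246.9] 0.94186914
top [252.7 237.1] 0.94432527
top [284.2 226.8] 0.9473795
[np.float64(0.9405), np.float64(0.9441), np.float64(0.9478)]
side [244.3 194.7] 1.0809355
side [254.  204.4] 1.0234021
side [265.5 215.5] 0.95523
[np.float64(1.0815), np.float64(1.021), np.float64(0.9593)]
[[-0.959  0.285 -0.001]
 [ 0.285  0.959 -0.001]
 [ 0.    -0.002 -1.   ]] [0.16351361 0.55077623 0.24448078]
```

Run:
```python
from h import *
from bench import *
d=np.load("top1.npz")["d"];c=get_calibration("top");T=np.array(c["world_from_camera"])
v,u=np.mgrid[:420,:560];P=plane("top",np.c_[u.ravel(),v.ravel()],0.);o=T[:3,3]
zc=np.linalg.inv(T)@np.c_[P,np.ones(len(P))].T;W=o+(P-o)*(d.ravel()/zc[2])[:,None]
ok=d.ravel()>0;W=W[ok]
A=np.array([.1635,.5508]);B=np.array([.4975,-.1095]);t=np.clip(((W[:,:2]-A)@(B-A))/((B-A)@(B-A)),0,1)
dist=np.linalg.norm(W[:,:2]-A-t[:,None]*(B-A),axis=1)
for a in np.arange(0,1,.1):
    m=(dist<.1)&(t>=a)&(t<a+.1);print(a.round(1),m.sum(),W[m,2].max().round(3) if m.any() else None)
```

```text
0.0 2701 0.019
0.1 2792 0.01
0.2 2131 0.069
0.3 3445 0.07
0.4 2753 0.017
0.5 2719 0.03
0.6 2717 0.029
0.7 2632 0.067
0.8 2825 0.069
0.9 2694 0.068
```

The corridor is clear: nothing in it is above 0.07 m and the tips are at 0.23 m. I'll move over at this height and shut the gripper on the way.

```bash
python3 -m jog '[[[-10,-10,0],[0,0,0],0],[[-30,-32,0],[0,0,0],0],[[-58,-61,0],[0,0,0],0],[[-86,-91,0],[0,0,0],0],[[-114,-121,0],[0,0,0],0],[[-142,-150,0],[0,0,0],0],[[-170,-180,0],[0,0,0],0],[[-198,-210,0],[0,0,0],0],[[-226,-239,0],[0,0,0],0],[[-254,-269,0],[0,0,0],0],[[-282,-298,0],[0,0,0],0],[[-310,-328,0],[0,0,0],0],[[-338,-358,0],[0,0,0],0],[[-366,-387,0],[0,0,0],0],[[-394,-417,0],[0,0,0],0],[[-422,-447,0],[0,0,0],0],[[-450,-476,0],[0,0,0],0],[[-476,-504,0],[0,0,0],0],[[-496,-525,0],[0,0,0],0],[[-508,-538,0],[0,0,0],0]]'
python3 - <<'E'
from bench import *
import numpy as np
from scipy.spatial.transform import Rotation as R
o=get_obs();q=o["eef_rot"];M=R.from_quat([q[1],q[2],q[3],q[0]]).as_matrix()
print(o["time_s"],o["eef_pos"],o["opening"],tip_extent,M.round(4),(M.T@(np.array([.4975,-.1095,.1])-o["eef_pos"])*1000).round(1),o["wrist_force"])
E
```

```text
time_s: 1.77
eef_pos: [0.498, -0.1128, 0.2447]
eef_rot: [-0.0, 0.145, 0.989, -0.001]
wrist_force: [-0.5, -0.0, 0.2]
opening: 0.002
1.7667 [ 0.49800771 -0.11277652  0.24466749] 0.0019426692251727949 0.014 [[-9.579e-01  2.872e-01 -1.100e-03]
 [ 2.872e-01  9.579e-01 -1.800e-03]
 [ 5.000e-04 -2.000e-03 -1.000e+00]] [  1.4   3.3 144.7] [-0.52318866 -0.00809696  0.23264997]
```

```bash
python3 -m jog '[[[1,1,15],[0,0,0],0],[[1,3,45],[0,0,0],0],[[1,3,75],[0,0,0],0],[[1,3,105],[0,0,0],0],[[1,3,130],[0,0,0],0],[[1,3,142],[0,0,0],0],[[1,3,145],[0,0,0],0],[[1,3,145],[0,0,0],0],[[1,3,145],[0,0,0],0]]'
python3 - <<'E'
from bench import *
import numpy as np,cv2
for n,(a,b,w,h) in {"top":(190,160,130,97),"side":(200,130,130,97)}.items():
    p,d=camera(n);np.savez(n+"2.npz",p=p,d=d)
    cv2.imwrite(f"pics/{n}2.png",cv2.resize(p[b:b+h,a:a+w,::-1],None,fx=6,fy=6,interpolation=cv2.INTER_CUBIC))
o=get_obs();print(o["eef_pos"],o["wrist_force"])
from h import proj
print(proj("side",[o["eef_pos"]-[0,0,.014],[.4975,-.1095,.064]]))
E
```

```text
time_s: 2.52
eef_pos: [0.4982, -0.1101, 0.1004]
eef_rot: [0.0, 0.145, 0.989, -0.001]
wrist_force: [0.4, 0.1, -0.3]
opening: 0.003
[ 0.49878992 -0.11035722  0.10108603] [-0.39584775 -0.15634402  0.65482386]
[[265.7571282  206.45628473]
 [265.18014505 215.44309342]]
```

View pics/side2.png

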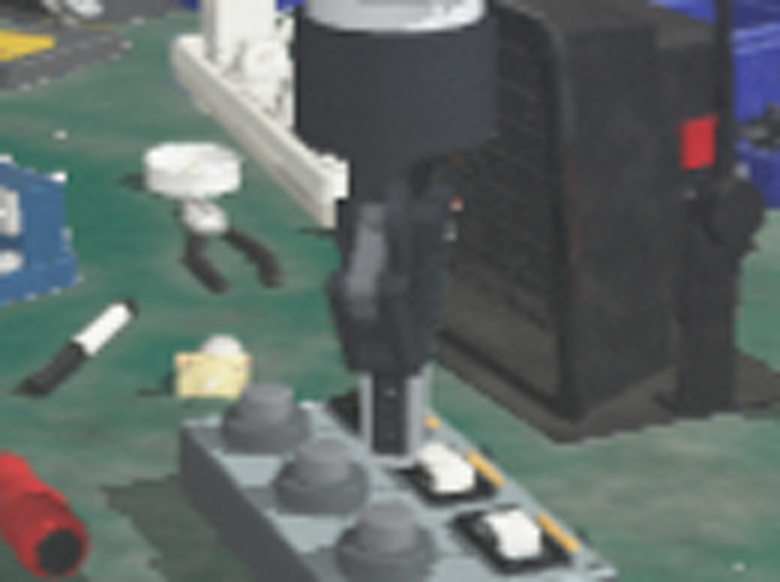

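View pics/top2.png

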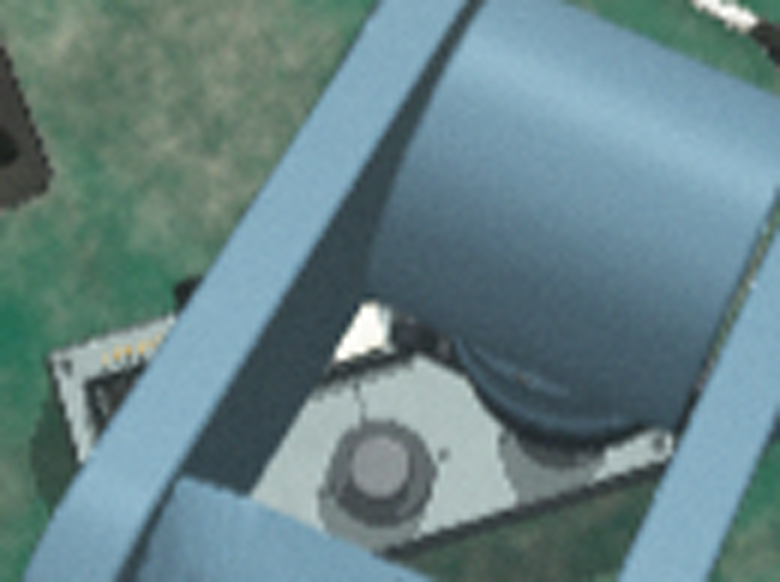

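The side view shows the shut tips near zoom (395,455), just above the right key cap at about (383,510). I'll compare the two columns at the same scale before pressing.

Run:
```python
import numpy as np,cv2
a=np.load("side1.npz")["p"][185:235,240:300,::-1];b=np.load("side2.npz")["p"][185:235,240:300,::-1]
im=np.hstack([cv2.resize(x,None,fx=6.5,fy=8,interpolation=cv2.INTER_NEAREST) for x in(a,b)])
for k in range(0,60,5):
    for s in(0,390): cv2.putText(im,str(240+k),(s+int(k*6.5),395),0,.3,(0,255,255),1);cv2.line(im,(s+int((k+.5)*6.5),380),(s+int((k+.5)*6.5),385),(0,255,255),1)
cv2.imwrite("pics/cmp.png",im)
```

```text
(no output)
```

View pics/cmp.png

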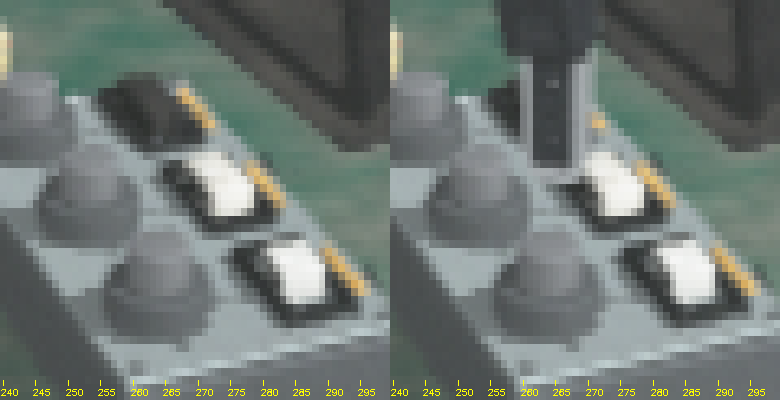

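The tip is about 2.5 mm too far in x relative to the cap (column 265.0 against 263.8). I'll correct that and approach slowly.

```bash
python3 -m jog '[[[2.5,0,0],[0,0,0],0],[[2.5,0,6],[0,0,0],0],[[2.5,0,12],[0,0,0],0],[[2.5,0,17],[0,0,0],0],[[2.5,0,19],[0,0,0],0],[[2.5,0,19],[0,0,0],0],[[2.5,0,19],[0,0,0],0]]'
python3 - <<'E'
from bench import *
for i in range(1):
    o=get_obs();print(o["eef_pos"],o["wrist_force"],o["time_s"])
E
```

```text
time_s: 3.2
eef_pos: [0.4962, -0.1096, 0.0817]
eef_rot: [0.0, 0.145, 0.989, -0.001]
wrist_force: [0.2, -0.5, 0.1]
opening: -0.001
[ 0.49619902 -0.10961108  0.08171283] [ 0.18168174 -0.48365799  0.08000004] 3.2
```

```bash
python3 -m jog '[[[0,0,2],[0,0,0],0],[[0,0,4],[0,0,0],0],[[0,0,6],[0,0,0],0],[[0,0,7],[0,0,0],0],[[0,0,7],[0,0,0],0]]'
```

```text
time_s: 3.62
eef_pos: [0.4964, -0.1097, 0.0748]
eef_rot: [0.001, 0.145, 0.989, -0.001]
wrist_force: [-0.8, 1.1, 2.9]
opening: -0.002
```

```bash
python3 -m jog '[[[0,0,1.5],[0,0,0],0],[[0,0,3],[0,0,0],0],[[0,0,4.2],[0,0,0],0],[[0,0,4.8],[0,0,0],0],[[0,0,4.8],[0,0,0],0]]'
```

```text
time_s: 4.03
eef_pos: [0.4965, -0.1097, 0.0701]
eef_rot: [0.001, 0.145, 0.989, -0.001]
wrist_force: [-1.6, 0.9, 4.5]
opening: -0.001
```

Force is 4.5 N at z 0.0701, so the key is nearly at its stop. I'll add a little and hold.

```bash
python3 -m jog '[[[0,0,0.5],[0,0,0],0],[[0,0,1],[0,0,0],0],[[0,0,1],[0,0,0],0]]'
```

```text
time_s: 4.28
eef_pos: [0.4966, -0.1098, 0.0699]
eef_rot: [0.001, 0.145, 0.989, -0.001]
wrist_force: [-3.1, 1.9, 12.0]
opening: 0.003
```

The force rose to 12 N with z steady, so the key is on its stop. I'll hold it there lightly for the rest of the second, then lift.

```bash
python3 -m jog '[[[0,0,0.4],[0,0,0],0],[[0,0,0.4],[0,0,0],0],[[0,0,0.4],[0,0,0],0],[[0,0,0.4],[0,0,0],0],[[0,0,0.4],[0,0,0],0],[[0,0,0.4],[0,0,0],0],[[0,0,0.4],[0,0,0],0]]'
```

```text
time_s: 4.87
eef_pos: [0.4966, -0.1097, 0.07]
eef_rot: [0.001, 0.145, 0.989, -0.001]
wrist_force: [-3.2, 1.0, 7.8]
opening: -0.0
```

```bash
python3 -m jog '[[[0,0,0.3],[0,0,0],0],[[0,0,0.3],[0,0,0],0],[[0,0,-3],[0,0,0],0],[[0,0,-8],[0,0,0],0],[[0,0,-15],[0,0,0],0],[[0,0,-30],[0,0,0],0],[[0,0,-55],[0,0,0],0],[[0,0,-85],[0,0,0],0],[[0,0,-115],[0,0,0],0],[[0,0,-145],[0,0,0],0],[[0,0,-165],[0,0,0],0],[[0,0,-172],[0,0,0],0],[[0,0,-172],[0,0,0],0]]'
```

```text
time_s: 5.95
eef_pos: [0.4974, -0.1097, 0.244]
eef_rot: [0.002, 0.145, 0.989, -0.002]
wrist_force: [-0.4, 0.1, -0.7]
opening: 0.001
```

Next I'll move the arm back along the path it came by, so the top camera can see the tester.

```bash
python3 -m jog '[[[10,10,0],[0,0,0],0],[[30,32,0],[0,0,0],0],[[58,61,0],[0,0,0],0],[[86,91,0],[0,0,0],0],[[114,121,0],[0,0,0],0],[[142,150,0],[0,0,0],0],[[170,180,0],[0,0,0],0],[[198,210,0],[0,0,0],0],[[226,239,0],[0,0,0],0],[[254,269,0],[0,0,0],0],[[282,298,0],[0,0,0],0],[[310,328,0],[0,0,0],0],[[338,358,0],[0,0,0],0],[[366,387,0],[0,0,0],0],[[394,417,0],[0,0,0],0],[[415,440,0],[0,0,0],0],[[425,450,0],[0,0,0],0],[[430,455,0],[0,0,0],0],[[430,455,0],[0,0,0],0],[[430,455,0],[0,0,0],0]]'
python3 - <<'E'
from bench import *
import numpy as np,cv2
out=[]
for n,(a,b,w,h) in {"top":(190,180,125,92),"side":(220,180,90,68)}.items():
    p,d=camera(n);q=np.load(n+"1.npz")["p"]
    out.append(cv2.resize(p[b:b+h,a:a+w,::-1],(390,287),interpolation=cv2.INTER_CUBIC))
    D=np.abs(p.astype(int)-q).max(2)>50;print(n,D[b:b+h,a:a+w].sum(),D.sum())
cv2.imwrite("pics/end.png",np.hstack(out));print(get_obs()["wrist_force"])
E
```

```text
time_s: 7.62
eef_pos: [0.2154, 0.4485, 0.2389]
eef_rot: [0.002, 0.145, 0.989, -0.003]
wrist_force: [-0.5, 0.3, -0.4]
opening: -0.002
top 0 0
side 0 3065
[0.02720242 0.11479441 0.33472459]
```

View pics/end.png

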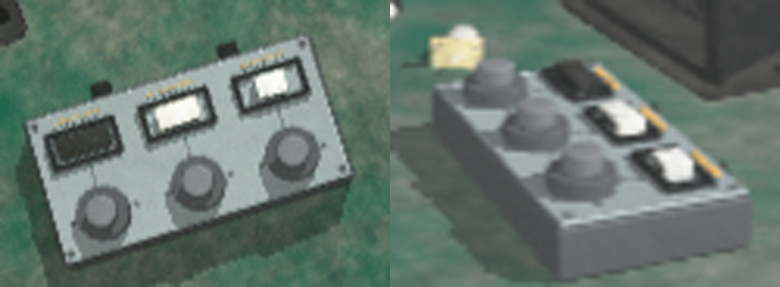

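All three keys are up, and the tester area and connectors look the same as at the start (no changed pixels). I'm handing the job in.

```bash
python3 -c "
from bench import *
print(hand_in())"
```

```text
the job is handed in; nothing more can be done
None
```

I pressed the key of the right station, because the shortest connector (22 mm, white) was in the right nest. With the shut fingertips I pushed the key down to its stop. It stayed fully down for roughly a second, and the job was handed in at about 7.7 s.

- **Press:** the force rose to 4.5 N near the bottom. Against the stop I read at most about 12 N vertically, easing to 8 N during the hold.
- **After release:** I lifted straight up and drew the arm well clear. The wrist force read about zero.
- **Last pictures:** the key was up again. The top view showed no changed pixels anywhere against the first picture, and the side view showed none around the tester. The 3065 changed pixels elsewhere in the side view I put down to the arm standing in a different place; I did not check them one by one.
- **Disagreement:** the top and side views differed by about 2–3 mm on where the key was. I corrected for this before pressing, and it is well within the 24 mm cap.

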